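Close up the salvage chest

ROBOT

A 6-joint arm with a two-finger parallel gripper is mounted at the origin on the work surface. World frame = base frame: x ahead of the robot, y to its left, z up, the work surface at z = 0. Lengths are in m, angles in degrees, forces in N, time in s.
With the tool pointing down it reaches from about 0.4 to 0.825 m from the base axis. Payload 7 kg.
Tool frame: the origin (TCP) lies on the centre line of the jaws, within the pads' length; the fingertips stand 14 mm ahead of it and the grasp point (between the pads) lies 5 mm behind it; z points along the fingers, y is the line along which they close (so a half turn about z gives the same grasp; the last joint's range is limited). The gripper opens to 88 mm and grips with 3 to 60 N. Pads are 19 mm wide; open, the fingers measure 130 mm over their backs; the gripper's body (78 mm by 193 mm) begins 47 mm behind the grasp point.
Start: joints at [-47.378, 20.546, 0.682, 0, -70.136, -16.507], TCP at [0.297, -0.606, 0.241] pointing down, gripper open.
Joint ranges: [-176.03, 176.03], [-82.01, 121.73], [-58.28, 71.71], [-173.87, 95.51], [-174.79, -0.11], [-173.66, 173.66]. Speed limits (degrees/s): [136.94, 136.94, 172.46, 180, 180, 180].

INTERFACE

Orientations are given as [roll, pitch, yaw] about the fixed x, y, z axes, in that order (R = Rz(yaw) Ry(pitch) Rx(roll)).
In Python, from plant import r gives the robot as it stands.
- The arm moves only by the tool send_rows, never from a script. Its argument "steps" is a list of rows, each an object with "dp": the shift along the tool's x, y, z in mm, a list of three; "roll": the turn about the tool's z in rad; "jaw": the opening in per cent of the stroke, from 0 (shut) to 100 (fully open). In form: [{"dp": [tx, ty, tz], "roll": roll, "jaw": jaw}, ...]. A call has 1 to 5 rows; each row is the pose to reach, as a shift and turn from the pose commanded when the call began, along the tool's axes at that moment; what a row does not reach only later rows make up. A row lasts 1/8 s, in which the tool goes at most 62.5 mm and 10.7 degrees, less where a joint would pass 70% of its speed; a pose out of reach is approached as far as the arm can. A call with a gripper value outside its range is refused whole. The fingers move at their own pace and stop on an object; "newtons" is the grip in N (left out, the last holds). Time passes only in rows, so rows that repeat a pose let the fingers close. It gives the time, the measured TCP pose, the force, the opening and the grip force at its end, in the units of the state.
- r.get_state(): the state, without advancing time (a new reading comes with each control period).
- r.capture(name): name is "scene" or "top" or "wrist"; returns a dict with "image" (384x512x3 uint8, blue, green, red), "K" (3x3 intrinsics, pixels), "dist" ([k1, k2, p1, p2, k3] as OpenCV has them; the pictures are not rectified), "rvec" (rotation vector, rad) and "tvec" (3), from world to camera coordinates, as OpenCV has them. Camera axes: x right, y down, z forward; pixel columns grow to the right and rows downward; lengths in m; the calibration is good to about 2 mm. A picture is of the moment at which its call begins. There is no depth.
- r.close_job(): hands the job in; it is judged then, once.
The state is a dict: "time_s": time; "joints": joint angles; "qd": joint speeds; "joint_torque": joint torques, N m; "tcp_pos": TCP position; "eef_rot": TCP orientation; "contact_force": force on the tool from outside, world axes, zero at the start; "moment": the same for the moment, N m; "gripper_width": finger opening in m; "gripper_force": force on a finger pad.
Only numpy, scipy, OpenCV 4.12 (cv2) and the standard library are available. Lean on these libraries where they do the work, as an engineer would, in place of code of your own. Each camera call takes 0.05 s, during which the arm holds its last target. There are 200 camera calls.

TASK

Close up the little grey parts chest on the bench: push both of its open drawers fully home with your fingertips, in either order, and only then swing its lid all the way down, gently and without letting it slam. Light pushes are enough: grip and lift nothing, do not shove the chest along the bench, leave the tools and salvaged parts around it where they are, and finish clear of everything.

Things in the scene. Friction and masses are not known exactly. Their poses are not given: they have to be found in the camera images.
- chest: Low grey steel chest, 150 (x) x 300 (y) x 74 mm high without its lid, about 5 kg, standing loose on the bench. Origin: centre of its underside. Its x axis runs from the front (drawer side, -x, towards the robot) to the back, y left, z up. Two drawers side by side in front; above them the whole top is an open tray of parts, closed by the lid.
- wide_drawer (a joint): How far the wide drawer is out, m: 0 = fully home, range 0 to 0.09; it slides along the chest's -x, with about 2 N of friction, and stays where it is left. Plain front 176 mm wide, centred 60 mm to the right (-y) of the chest's middle, from 8 to 42 mm above the bench.
- wide_drawer_pull (a point): Middle of the outer face of the wide drawer's aluminium pull, a bar 60 mm wide (y), 12 mm high and standing 12 mm proud of the drawer front; this point is 33 mm above the bench, and 18 mm in front of the chest's body when the drawer is home. Moves with the drawer.
- narrow_drawer (a joint): How far the narrow drawer is out, m: 0 = fully home, range 0 to 0.09; as the wide one, but its front is 116 mm wide and centred 90 mm to the left (+y) of the chest's middle.
- narrow_drawer_pull (a point): Middle of the outer face of the narrow drawer's pull, which is like the other one.
- lid (a joint): Opening angle of the lid, rad: 0 = shut, flat on the chest, range 0 to 1.7, 1.57 = upright. A plain grey steel plate 152 x 300 x 5 mm, 0.3 kg, hinged along the chest's back top edge. The hinge is stiff (0.5 N m): the lid stays at any angle, and a push of about 2 to 6 N square to it near its free edge moves it.
- lid_hinge (a point): On the hinge line, mid-width, at the lid's outer (upper when shut) face: 5 mm off the hinge axis, which runs along the chest's y, 75 mm behind the chest's middle and 74 mm above the bench.
- lid_edge (a point): Middle of the lid's free edge on its outer face, 152 mm from lid_hinge along the lid. The outer face looks up when shut, and up and backwards when the lid stands open.
- capacitor: Black round capacitor, 28 mm in diameter, 34 mm high, standing loose on the bench in front of the chest, 185 to 205 mm ahead of the chest's middle and roughly on its centreline. Origin at the centre of its underside. To be left alone.
- board: Loose green circuit board, 85 x 55 x 20 mm, lying to the left of the chest. Origin at the centre of its underside. To be left alone.
- mouse: Loose white computer mouse, 100 x 55 x 31 mm, lying to the right of the chest. Origin at the centre of its underside. To be left alone.
- screwdriver: Loose green screwdriver lying on the bench nearer the robot than the chest, to its left. To be left alone.
- pliers: Loose pliers with red handles, about 160 mm long, lying on the bench nearer the robot than the chest, to its right. To be left alone.
- cleaner: Loose white plastic bottle, 54 mm in diameter, 140 mm high, standing on the left part of the bench. To be left alone.

How it is judged:
By the outcome, as a careful person would: the job done as asked, in the order asked, and still so for the second after the job is handed in, with the robot touching nothing.
It also fails if it takes over 58 s, if anything falls off the work surface, if the arm or the gripper's body presses on something with over 40 N, if the wrist force passes 120 N, or if a joint passes its speed limit or range.

## Working session

There is one attempt and no reset: what is moved stays moved. The work goes in short steps, Python scripts to look and compute and a tool call to move; the robot and the scene stay as the last step left them, time stands still between calls to the robot, and variables do not carry over. Pictures are saved under pics/ and viewed, at most 10 in all, crops included, and the job is handed in when it is done.

Besides the shell and the picture viewer there is one more tool, called after "Call:" as a command line: name --argument value ..., lists and objects as JSON in quotes. send_rows: Moves the arm, as the interface text tells. Its arguments: {"type":"object","properties":{"steps":{"type":"array","items":{"type":"object","properties":{"dp":{"type":"array","items":{"type":"number"}},"roll":{"type":"number"},"jaw":{"type":"number"}}}},"newtons":{"type":"number"}},"required":["steps"]}

```bash
mkdir -p pics; ls; python3 - <<'E'
from plant import r
import cv2
s=r.get_state(); print({k:s[k] for k in('time_s','tcp_pos','eef_rot','gripper_width')})
for n in('scene','top'):
    c=r.capture(n); cv2.imwrite(f'pics/{n}1.png',cv2.resize(c['image'],(800,600),interpolation=cv2.INTER_CUBIC))
E
```

```text
pics
{'time_s': 0.0, 'tcp_pos': array([ 0.29687232, -0.60568512,  0.23961087]), 'eef_rot': array([ 1.79903698e+02, -8.05880780e-03, -1.53894274e+02]), 'gripper_width': 0.08757244937296796}
```

View pics/scene1.png

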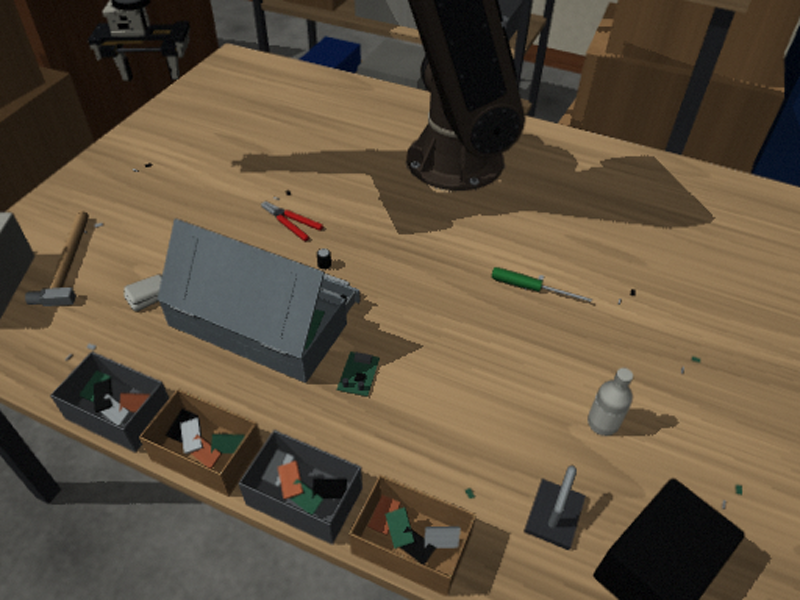

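View pics/top1.png

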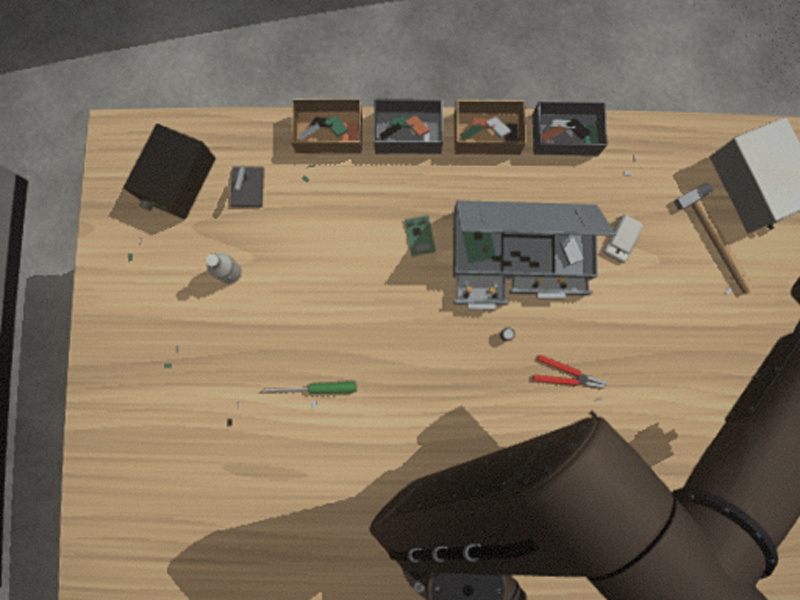

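The scene view shows the chest with its lid open roughly 60–70° and the free edge up. In the top view the chest spans about (455–597, 205–275), with the narrow pull near (481,306), the wide pull near (552,295) and the capacitor at (508,334). Next I'll take an enlarged crop.

```bash
cat > h.py <<'E'
from plant import r
import cv2, numpy as np
def ray(c,px,z):
    u=cv2.undistortPoints(np.array([[px]],float),c['K'],np.array(c['dist']))[0,0]
    R=cv2.Rodrigues(np.array(c['rvec']))[0]; t=np.array(c['tvec']).ravel()
    o=-R.T@t; d=R.T@np.array([u[0],u[1],1]); return o+d*(z-o[2])/d[2]
def proj(c,P): return cv2.projectPoints(np.array(P,float).reshape(-1,3),np.array(c['rvec']),np.array(c['tvec']),c['K'],np.array(c['dist']))[0][:,0]
def crop(c,x0,y0,w,k,name):
    im=c['image'][y0:y0+w*3//4,x0:x0+w]; cv2.imwrite(name,cv2.resize(im,None,fx=k,fy=k,interpolation=cv2.INTER_CUBIC))
E
python3 - <<'E'
from h import *
c=r.capture('top'); crop(c,265,120,132,6,'pics/topc.png')
c=r.capture('scene'); crop(c,80,125,180,4.4,'pics/scenec.png')
E
```

```text
(no output)
```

View pics/topc.png

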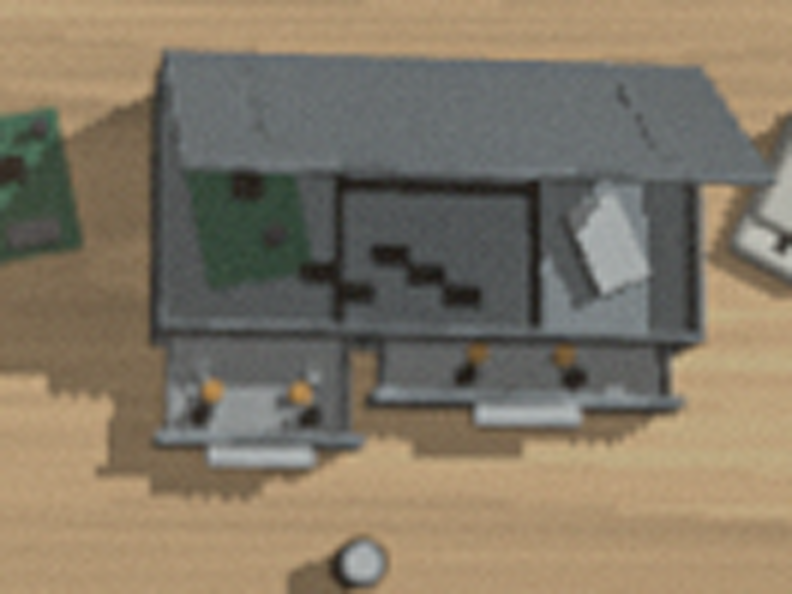

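View pics/scenec.png

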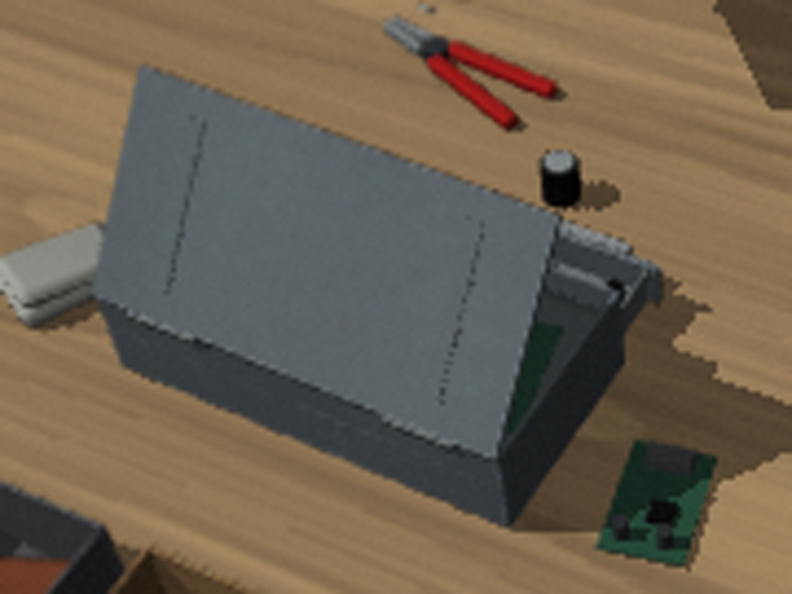

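The crops show these points:

| View | Feature | Crop pixels |
|---|---|---|
| Top | Chest front corners | (155,338), (703,338) |
| Top | Narrow pull edge | (208–313,466) |
| Top | Wide pull edge | (477–580,425) |
| Top | Lid free edge | (185,170)–(775,182) |
| Top | Capacitor | (362,562) |
| Scene | Lid free edge | (142,68)–(560,215) |
| Scene | Hinge | (98,298)–(497,457) |
| Scene | Back bottom corners | (125,368), (505,525) |

Next I'll fit a chest model to them.

```bash
python3 - <<'E'
from h import *
from scipy.optimize import least_squares
t=r.capture('top'); s=r.capture('scene')
def model(p):
    x,y,w,a,dw,dn=p; c,n=np.cos(w),np.sin(w)
    lid=lambda l,yy:[75-l*np.cos(a)+5*np.sin(a),yy,74+l*np.sin(a)+5*np.cos(a)]
    T=[[-75,150,74],[-75,-150,74],[-93-dn,120,39],[-93-dn,60,39],[-93-dw,-30,39],[-93-dw,-90,39],lid(152,150),lid(152,-150)]
    S=[lid(152,-150),lid(152,150),lid(0,-150),lid(0,150),[75,-150,0],[75,150,0]]
    f=lambda Q:(np.array(Q)@np.array([[c,n,0],[-n,c,0],[0,0,1]])+[x,y,0])/1000
    return f(T),f(S)
mt=np.array([[155,338],[703,338],[208,465],[313,467],[477,425],[580,425],[185,170],[775,182]])/6+[265,120]
ms=np.array([[142,68],[560,215],[98,298],[497,457],[125,368],[505,525]])/4.4+[80,125]
def res(p):
    T,S=model(p); return np.r_[(proj(t,T)-mt).ravel(),(proj(s,S)-ms).ravel()]
g=ray(t,(265+430/6,120+338/6),.074)*1000
o=least_squares(res,[g[0]+75,g[1],0,1.1,40,60],x_scale=[10,10,.1,.1,10,10])
p=o.x; print(p.round(3), np.degrees(p[2:4]).round(1)); print(o.fun.reshape(-1,2).round(1).tolist())
T,S=model(p); print(T.round(3)); print('cap',ray(t,(265+362/6,120+562/6),.034).round(3))
np.save('p.npy',p)
E
```

```text
[ 6.46529e+02 -1.50596e+02 -1.20000e-02  8.87000e-01  2.85350e+01
  5.36710e+01] [-0.7 50.8]
[[0.3, -2.1], [0.3, -0.6], [-0.4, 0.0], [0.1, -0.0], [-0.3, -0.1], [0.3, 0.1], [-1.2, -0.3], [-0.2, -0.3], [-0.2, -1.5], [0.9, -1.3], [-1.8, -1.3], [0.1, -0.4], [-0.5, -0.4], [1.7, 0.3]]
[[ 0.573  0.     0.074]
 [ 0.57  -0.3    0.074]
 [ 0.501 -0.029  0.039]
 [ 0.501 -0.089  0.039]
 [ 0.525 -0.179  0.039]
 [ 0.524 -0.239  0.039]
 [ 0.631 -0.     0.195]
 [ 0.628 -0.3    0.195]]
cap [ 0.448 -0.116  0.034]
```

The fit is good to a few mm: chest at (0.647,-0.151) with yaw -0.7° and lid at about 51°. The wide drawer is out about 28 mm and the narrow one about 54 mm. I'll move in with the jaws shut and the finger line parallel to the chest's y axis.

Call:
send_rows --steps '[{"dp": [-45,40,0],"roll": 0.12,"jaw": 0},{"dp": [-90,80,0],"roll": 0.24,"jaw": 0},{"dp": [-135,120,0],"roll": 0.36,"jaw": 0},{"dp": [-180,160,0],"roll": 0.468,"jaw": 0},{"dp": [-225,200,0],"roll": 0.468,"jaw": 0}]' --newtons 10

```text
time_s: 0.92
tcp_pos: [0.4115, -0.3257, 0.2408]
eef_rot: [-180.0, 0.0, 179.2]
contact_force: [1.0, -0.9, 0.4]
gripper_width: 0.0429
gripper_force: 0.0
```

Call:
send_rows --steps '[{"dp": [0,0,0],"roll": 0,"jaw": 0}]'

```text
time_s: 1.05
tcp_pos: [0.4125, -0.3243, 0.2412]
eef_rot: [180.0, 0.1, 179.6]
contact_force: [0.4, 0.0, 0.1]
gripper_width: 0.0333
gripper_force: 0.0
```

Call:
send_rows --steps '[{"dp": [-20,50,0],"roll": 0,"jaw": 0},{"dp": [-48,100,0],"roll": 0,"jaw": 0},{"dp": [-52,115,40],"roll": 0,"jaw": 0},{"dp": [-52,115,90],"roll": 0,"jaw": 0},{"dp": [-52,115,120],"roll": 0,"jaw": 0}]'

```text
time_s: 1.68
tcp_pos: [0.4635, -0.2132, 0.1185]
eef_rot: [180.0, -0.1, 179.3]
contact_force: [0.5, -0.0, 0.7]
gripper_width: 0.0008
gripper_force: 0.0
```

Call:
send_rows --steps '[{"dp": [0,0,30],"roll": 0,"jaw": 0},{"dp": [0,0,60],"roll": 0,"jaw": 0},{"dp": [0,0,80],"roll": 0,"jaw": 0},{"dp": [0,0,80],"roll": 0,"jaw": 0}]'

```text
time_s: 2.17
tcp_pos: [0.4633, -0.2137, 0.0392]
eef_rot: [180.0, -0.2, 179.3]
contact_force: [0.2, 0.1, 0.8]
gripper_width: 0.0003
gripper_force: 0.0
```

```bash
python3 - <<'E'
from h import *
a=r.capture('top')
cv2.imwrite('pics/c2.png',cv2.resize(a['image'][110:300,200:456],(800,594),interpolation=cv2.INTER_CUBIC))
b=r.capture('wrist');cv2.imwrite('pics/w2.png',b['image'])
print(r.get_state()['tcp_pos'],r.get_state()['gripper_width'])
E
```

```text
[ 0.46476882 -0.21363218  0.04099371] 0.0003858651681541788
```

View pics/w2.png

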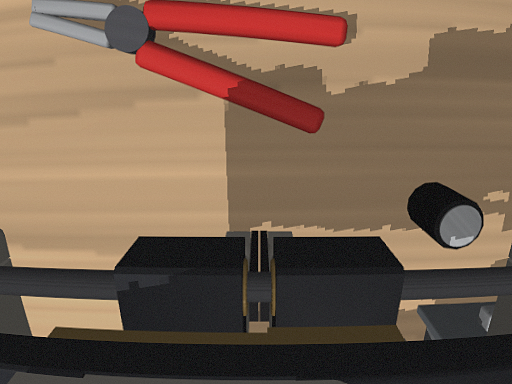

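The wrist view shows the closed fingers in free space. The pliers are at the top of the picture and the capacitor at (445,215), both clear. Now I'll push the wide drawer.

Call:
send_rows --steps '[{"dp": [-15,2,0],"roll": 0,"jaw": 0},{"dp": [-30,4,0],"roll": 0,"jaw": 0},{"dp": [-40,4,0],"roll": 0,"jaw": 0},{"dp": [-46,4,0],"roll": 0,"jaw": 0},{"dp": [-52,4,0],"roll": 0,"jaw": 0}]'

```text
time_s: 2.9
tcp_pos: [0.5165, -0.2097, 0.0404]
eef_rot: [180.0, -0.1, 179.3]
contact_force: [-1.5, -0.2, 1.3]
gripper_width: 0.0005
gripper_force: 0.9
```

Call:
send_rows --steps '[{"dp": [-5,0,0],"roll": 0,"jaw": 0},{"dp": [-10,0,0],"roll": 0,"jaw": 0},{"dp": [-14,0,0],"roll": 0,"jaw": 0},{"dp": [-17,0,0],"roll": 0,"jaw": 0}]'

```text
time_s: 3.4
tcp_pos: [0.5334, -0.21, 0.0404]
eef_rot: [180.0, -0.0, 179.3]
contact_force: [-2.0, -0.2, -1.2]
gripper_width: 0.0005
gripper_force: 1.0
```

Contact is at about 2 N, so the drawer is sliding.

Call:
send_rows --steps '[{"dp": [-2,0,0],"roll": 0,"jaw": 0},{"dp": [-4,0,0],"roll": 0,"jaw": 0},{"dp": [-6,0,0],"roll": 0,"jaw": 0}]'

```text
time_s: 3.78
tcp_pos: [0.5395, -0.21, 0.0405]
eef_rot: [180.0, -0.0, 179.3]
contact_force: [-2.2, -1.1, -1.3]
gripper_width: 0.0005
gripper_force: 1.0
```

Call:
send_rows --steps '[{"dp": [-1,0,0],"roll": 0,"jaw": 0},{"dp": [-2,0,0],"roll": 0,"jaw": 0}]'

```text
time_s: 4.03
tcp_pos: [0.5415, -0.21, 0.0406]
eef_rot: [180.0, -0.0, 179.3]
contact_force: [-2.8, 0.1, -0.9]
gripper_width: 0.0003
gripper_force: 1.0
```

Call:
send_rows --steps '[{"dp": [-1,0,0],"roll": 0,"jaw": 0},{"dp": [-2,0,0],"roll": 0,"jaw": 0}]'

```text
time_s: 4.28
tcp_pos: [0.5422, -0.2101, 0.0405]
eef_rot: [180.0, -0.1, 179.3]
contact_force: [-8.0, -0.6, 4.3]
gripper_width: 0.0008
gripper_force: 4.0
```

Call:
send_rows --steps '[{"dp": [-1,0,0],"roll": 0,"jaw": 0}]'

```text
time_s: 4.4
tcp_pos: [0.5422, -0.21, 0.0404]
eef_rot: [180.0, -0.2, 179.3]
contact_force: [-10.5, 0.4, 8.1]
gripper_width: 0.0005
gripper_force: 5.4
```

The force rose to 10 N with no further motion, so the wide drawer is home. I'll back off, lift over the capacitor and go to the narrow pull.

Call:
send_rows --steps '[{"dp": [12,0,0],"roll": 0,"jaw": 0},{"dp": [35,0,0],"roll": 0,"jaw": 0},{"dp": [65,0,-5],"roll": 0,"jaw": 0},{"dp": [70,0,-45],"roll": 0,"jaw": 0},{"dp": [70,0,-80],"roll": 0,"jaw": 0}]'

```text
time_s: 5.03
tcp_pos: [0.4747, -0.2092, 0.1222]
eef_rot: [-180.0, 0.1, 179.3]
contact_force: [0.9, -0.7, -0.6]
gripper_width: 0.0005
gripper_force: 0.0
```

Call:
send_rows --steps '[{"dp": [0,50,0],"roll": 0,"jaw": 0},{"dp": [0,100,0],"roll": 0,"jaw": 0},{"dp": [0,150,0],"roll": 0,"jaw": 0},{"dp": [0,150,40],"roll": 0,"jaw": 0},{"dp": [0,150,40],"roll": 0,"jaw": 0}]'

```text
time_s: 5.65
tcp_pos: [0.475, -0.0588, 0.0792]
eef_rot: [-180.0, -0.2, 179.4]
contact_force: [0.4, -0.4, 0.4]
gripper_width: 0.0006
gripper_force: 0.0
```

```bash
python3 - <<'E'
from h import *
b=r.capture('wrist');cv2.imwrite('pics/w3.png',b['image'])
E
```

```text
(no output)
```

View pics/w3.png

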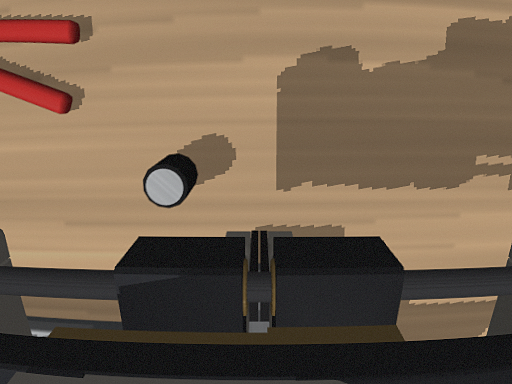

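The capacitor at (170,185) is clear of the fingertips at (258,240), and the pull lies beyond the fingers. I'll descend and push.

Call:
send_rows --steps '[{"dp": [3,0,20],"roll": 0,"jaw": 0},{"dp": [3,0,40],"roll": 0,"jaw": 0},{"dp": [3,0,40],"roll": 0,"jaw": 0}]'

```text
time_s: 6.08
tcp_pos: [0.4734, -0.0599, 0.0409]
eef_rot: [-180.0, -0.0, 179.2]
contact_force: [-0.3, -0.0, 0.5]
gripper_width: 0.0002
gripper_force: 0.0
```

Call:
send_rows --steps '[{"dp": [-8,0,0],"roll": 0,"jaw": 0},{"dp": [-14,0,0],"roll": 0,"jaw": 0},{"dp": [-20,0,0],"roll": 0,"jaw": 0},{"dp": [-26,0,0],"roll": 0,"jaw": 0},{"dp": [-32,0,0],"roll": 0,"jaw": 0}]'

```text
time_s: 6.7
tcp_pos: [0.5053, -0.0597, 0.0405]
eef_rot: [-180.0, -0.0, 179.3]
contact_force: [-2.1, -1.2, 1.5]
gripper_width: 0.0003
gripper_force: 1.1
```

Call:
send_rows --steps '[{"dp": [-6,0,0],"roll": 0,"jaw": 0},{"dp": [-12,0,0],"roll": 0,"jaw": 0},{"dp": [-18,0,0],"roll": 0,"jaw": 0},{"dp": [-24,0,0],"roll": 0,"jaw": 0},{"dp": [-29,0,0],"roll": 0,"jaw": 0}]'

```text
time_s: 7.32
tcp_pos: [0.5346, -0.06, 0.0404]
eef_rot: [-180.0, -0.0, 179.3]
contact_force: [-1.5, -1.6, -0.2]
gripper_width: 0.0004
gripper_force: 1.1
```

Call:
send_rows --steps '[{"dp": [-2,0,0],"roll": 0,"jaw": 0},{"dp": [-4,0,0],"roll": 0,"jaw": 0},{"dp": [-6,0,0],"roll": 0,"jaw": 0},{"dp": [-7,0,0],"roll": 0,"jaw": 0}]'

```text
time_s: 7.82
tcp_pos: [0.5414, -0.06, 0.0405]
eef_rot: [180.0, -0.0, 179.3]
contact_force: [-1.8, -1.0, -1.3]
gripper_width: 0.0007
gripper_force: 1.0
```

Call:
send_rows --steps '[{"dp": [-1,0,0],"roll": 0,"jaw": 0},{"dp": [-2,0,0],"roll": 0,"jaw": 0}]'

```text
time_s: 8.07
tcp_pos: [0.5433, -0.06, 0.0405]
eef_rot: [180.0, -0.0, 179.3]
contact_force: [-1.8, -0.8, -0.7]
gripper_width: 0.0005
gripper_force: 1.0
```

Call:
send_rows --steps '[{"dp": [-1,0,0],"roll": 0,"jaw": 0},{"dp": [-2,0,0],"roll": 0,"jaw": 0}]'

```text
time_s: 8.32
tcp_pos: [0.5451, -0.0601, 0.0405]
eef_rot: [-180.0, -0.0, 179.3]
contact_force: [-4.9, 0.0, 1.5]
gripper_width: 0.0007
gripper_force: 2.3
```

Call:
send_rows --steps '[{"dp": [-1,0,0],"roll": 0,"jaw": 0}]'

```text
time_s: 8.45
tcp_pos: [0.5452, -0.0601, 0.0405]
eef_rot: [-180.0, -0.1, 179.3]
contact_force: [-8.1, 1.2, 5.1]
gripper_width: 0.0004
gripper_force: 4.1
```

Both drawers are home. I'll back out and rise, then go over the lid and take one check of its angle.

Call:
send_rows --steps '[{"dp": [12,0,0],"roll": 0,"jaw": 0},{"dp": [40,0,0],"roll": 0,"jaw": 0},{"dp": [72,0,-5],"roll": 0,"jaw": 0},{"dp": [75,0,-50],"roll": 0,"jaw": 0},{"dp": [75,0,-100],"roll": 0,"jaw": 0}]'

```text
time_s: 9.07
tcp_pos: [0.4709, -0.0591, 0.1418]
eef_rot: [-180.0, 0.0, 179.3]
contact_force: [0.9, 0.2, -0.4]
gripper_width: 0.0003
gripper_force: 0.0
```

Call:
send_rows --steps '[{"dp": [0,0,-50],"roll": 0,"jaw": 0},{"dp": [0,0,-100],"roll": 0,"jaw": 0},{"dp": [0,0,-150],"roll": 0,"jaw": 0},{"dp": [0,-45,-160],"roll": 0,"jaw": 0},{"dp": [0,-90,-160],"roll": 0,"jaw": 0}]'

```text
time_s: 9.7
tcp_pos: [0.4712, -0.1497, 0.3027]
eef_rot: [180.0, 0.3, 179.4]
contact_force: [0.6, 0.2, -0.0]
gripper_width: 0.0005
gripper_force: 0.0
```

```bash
python3 - <<'E'
from h import *
s=r.capture('scene'); crop(s,80,110,180,4.4,'pics/s4.png'); print(r.get_state()['tcp_pos'])
E
```

```text
[ 0.47046134 -0.15328508  0.30174448]
```

View pics/s4.png

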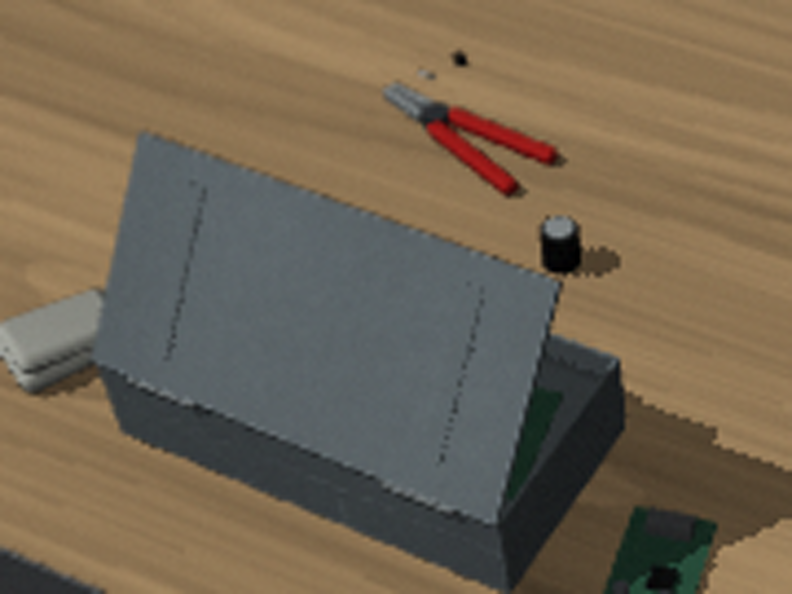

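The lid, chest and capacitor are unmoved, and no drawer protrudes. I'll go over the lid's free edge.

Call:
send_rows --steps '[{"dp": [-50,0,0],"roll": 0,"jaw": 0},{"dp": [-100,0,0],"roll": 0,"jaw": 0},{"dp": [-150,0,0],"roll": 0,"jaw": 0},{"dp": [-195,0,0],"roll": 0,"jaw": 0},{"dp": [-195,0,20],"roll": 0,"jaw": 0}]'

```text
time_s: 10.38
tcp_pos: [0.6686, -0.1513, 0.28]
eef_rot: [-180.0, 0.2, 179.3]
contact_force: [-1.4, 0.1, -0.6]
gripper_width: 0.0003
gripper_force: 0.0
```

Call:
send_rows --steps '[{"dp": [0,0,25],"roll": 0,"jaw": 0},{"dp": [0,0,45],"roll": 0,"jaw": 0},{"dp": [0,0,60],"roll": 0,"jaw": 0},{"dp": [0,0,60],"roll": 0,"jaw": 0}]'

```text
time_s: 10.88
tcp_pos: [0.6648, -0.1514, 0.2197]
eef_rot: [180.0, -0.1, 179.3]
contact_force: [0.9, -0.6, -0.5]
gripper_width: 0.0004
gripper_force: 0.0
```

Call:
send_rows --steps '[{"dp": [6,0,8],"roll": 0,"jaw": 0},{"dp": [12,0,15],"roll": 0,"jaw": 0},{"dp": [17,0,22],"roll": 0,"jaw": 0},{"dp": [21,0,26],"roll": 0,"jaw": 0},{"dp": [25,0,30],"roll": 0,"jaw": 0}]'

```text
time_s: 11.5
tcp_pos: [0.6404, -0.1513, 0.191]
eef_rot: [-180.0, 0.1, 179.3]
contact_force: [0.8, 0.3, 4.0]
gripper_width: 0.0008
gripper_force: 1.4
```

Call:
send_rows --steps '[{"dp": [4,0,4],"roll": 0,"jaw": 0},{"dp": [8,0,8],"roll": 0,"jaw": 0},{"dp": [11,0,12],"roll": 0,"jaw": 0},{"dp": [14,0,16],"roll": 0,"jaw": 0},{"dp": [17,0,20],"roll": 0,"jaw": 0}]'

```text
time_s: 12.12
tcp_pos: [0.623, -0.151, 0.1702]
eef_rot: [180.0, -0.0, 179.3]
contact_force: [-0.5, -0.1, 4.0]
gripper_width: 0.0006
gripper_force: 1.3
```

Call:
send_rows --steps '[{"dp": [3,0,5],"roll": 0,"jaw": 0},{"dp": [7,0,10],"roll": 0,"jaw": 0},{"dp": [10,0,15],"roll": 0,"jaw": 0},{"dp": [13,0,20],"roll": 0,"jaw": 0},{"dp": [15,0,25],"roll": 0,"jaw": 0}]'

```text
time_s: 12.75
tcp_pos: [0.6082, -0.1508, 0.1452]
eef_rot: [180.0, 0.0, 179.3]
contact_force: [1.0, 0.6, 1.6]
gripper_width: 0.0003
gripper_force: 1.1
```

Call:
send_rows --steps '[{"dp": [2,0,5],"roll": 0,"jaw": 0},{"dp": [4,0,10],"roll": 0,"jaw": 0},{"dp": [6,0,15],"roll": 0,"jaw": 0},{"dp": [8,0,20],"roll": 0,"jaw": 0},{"dp": [9,0,25],"roll": 0,"jaw": 0}]'

```text
time_s: 13.38
tcp_pos: [0.5991, -0.1507, 0.1203]
eef_rot: [-180.0, -0.0, 179.3]
contact_force: [1.3, 1.0, 0.6]
gripper_width: 0.0005
gripper_force: 1.1
```

Call:
send_rows --steps '[{"dp": [1,0,4],"roll": 0,"jaw": 0},{"dp": [2,0,8],"roll": 0,"jaw": 0},{"dp": [3,0,12],"roll": 0,"jaw": 0},{"dp": [4,0,15],"roll": 0,"jaw": 0},{"dp": [4,0,18],"roll": 0,"jaw": 0}]'

```text
time_s: 14.0
tcp_pos: [0.5949, -0.1507, 0.1023]
eef_rot: [-180.0, -0.0, 179.3]
contact_force: [0.3, -0.1, 2.6]
gripper_width: 0.0005
gripper_force: 1.0
```

Call:
send_rows --steps '[{"dp": [0,0,2],"roll": 0,"jaw": 0},{"dp": [0,0,4],"roll": 0,"jaw": 0},{"dp": [0,0,6],"roll": 0,"jaw": 0},{"dp": [0,0,7],"roll": 0,"jaw": 0}]'

```text
time_s: 14.5
tcp_pos: [0.5947, -0.1507, 0.0952]
eef_rot: [180.0, -0.1, 179.3]
contact_force: [-1.4, -0.2, 0.9]
gripper_width: 0.0007
gripper_force: 1.1
```

Call:
send_rows --steps '[{"dp": [0,0,1],"roll": 0,"jaw": 0},{"dp": [0,0,2],"roll": 0,"jaw": 0},{"dp": [0,0,3],"roll": 0,"jaw": 0}]'

```text
time_s: 14.88
tcp_pos: [0.5952, -0.1507, 0.0932]
eef_rot: [-180.0, -0.0, 179.3]
contact_force: [-5.4, 1.4, 13.1]
gripper_width: 0.0008
gripper_force: 6.5
```

Call:
send_rows --steps '[{"dp": [0,0,1],"roll": 0,"jaw": 0}]'

```text
time_s: 15.0
tcp_pos: [0.5953, -0.1507, 0.0931]
eef_rot: [-180.0, 0.0, 179.3]
contact_force: [-8.0, 2.6, 20.8]
gripper_width: 0.0002
gripper_force: 10.0
```

The lid stopped at z = 0.093, exactly the predicted shut height. I'll retreat upward and back, then check.

Call:
send_rows --steps '[{"dp": [0,0,-10],"roll": 0,"jaw": 0},{"dp": [0,0,-40],"roll": 0,"jaw": 0},{"dp": [0,0,-90],"roll": 0,"jaw": 0},{"dp": [0,0,-140],"roll": 0,"jaw": 0},{"dp": [0,0,-190],"roll": 0,"jaw": 0}]'

```text
time_s: 15.62
tcp_pos: [0.5954, -0.1506, 0.2835]
eef_rot: [180.0, 0.1, 179.3]
contact_force: [1.4, -0.4, -0.7]
gripper_width: 0.0005
gripper_force: 0.0
```

Call:
send_rows --steps '[{"dp": [30,-45,0],"roll": 0,"jaw": 0},{"dp": [60,-90,0],"roll": 0,"jaw": 0},{"dp": [90,-135,0],"roll": 0,"jaw": 0},{"dp": [120,-180,0],"roll": 0,"jaw": 0},{"dp": [145,-220,0],"roll": 0,"jaw": 0}]'

```text
time_s: 16.25
tcp_pos: [0.4466, -0.3703, 0.282]
eef_rot: [-180.0, 0.1, 179.3]
contact_force: [0.9, -1.0, 0.5]
gripper_width: 0.0004
gripper_force: 0.0
```

Call:
send_rows --steps '[{"dp": [15,-40,0],"roll": 0,"jaw": 0},{"dp": [30,-80,0],"roll": 0,"jaw": 0},{"dp": [50,-130,0],"roll": 0,"jaw": 0},{"dp": [50,-130,0],"roll": 0,"jaw": 0}]'

```text
time_s: 16.75
tcp_pos: [0.3945, -0.501, 0.2808]
eef_rot: [180.0, -0.0, 179.1]
contact_force: [0.3, 0.6, 0.0]
gripper_width: 0.0004
gripper_force: 0.0
```

```bash
python3 - <<'E'
from h import *
t=r.capture('top'); s=r.capture('scene')
a=cv2.resize(t['image'][115:245,250:425],(700,520)); b=cv2.resize(s['image'][110:245,80:260],(700,525))
v=np.vstack([a,b]); cv2.imwrite('pics/f5.png',cv2.resize(v,(400,597),interpolation=cv2.INTER_AREA))
E
```

```text
(no output)
```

View pics/f5.png

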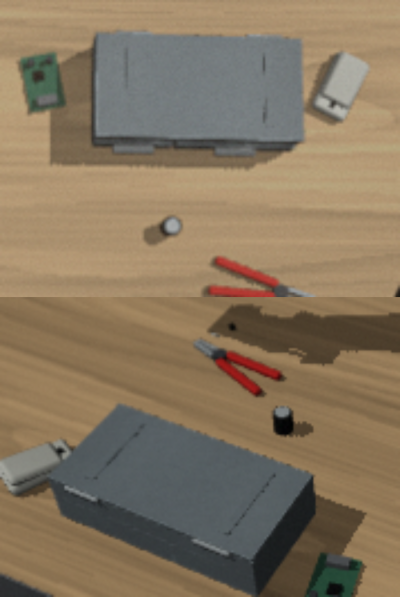

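The lid lies flat. Both pulls at (132,150) and (235,152) sit evenly against the front, and the surrounding parts are in place. I'll hand the job in.

```bash
python3 -c "
from plant import r
print(r.close_job())"
```

```text
the job is handed in; nothing more can be done
None
```

Job handed in at about 17 s: both drawers were pushed home, then the lid was lowered gently until shut, and the arm finished clear; the last pictures showed the chest and the parts near it undisturbed (screwdriver and cleaner not in those crops).

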